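# Fetch the immersion oil from among the tall containers

## Robot

A 7-joint arm with a two-finger parallel gripper is mounted at the origin on the work surface. World frame = base frame: x ahead of the robot, y to its left, z up, the work surface at z = 0. Lengths are in mm, angles in rad, forces in N, time in s.
With the tool pointing down it reaches from about 400 to 850 mm from the base axis. Payload 4.4 kg.
Tool frame: the origin (TCP) lies where the fingers leave the gripper's body, on its centre line; the fingertips stand 97 mm ahead of it and the grasp point (between the pads) lies r.grip_depth ahead of it (r.grip_depth is the distance from the TCP to the grasp point, in mm); z points along the fingers, y is the direction in which the jaws open and shut (so a half turn about z gives the same grasp; the last joint's range is limited). The gripper opens to 94 mm and grips with 3 to 60 N. Pads are 16 mm wide; open, the fingers measure 119 mm over their backs; the gripper's body (75 mm by 177 mm) begins 78 mm behind the grasp point.
Start: joints at [1.114, 0.628, 0.038, 1.517, -0.027, 0.996, -0.02], TCP at [247.629, -600.997, 302.678] pointing down, gripper open.
Joint ranges: [-3.06, 3.06], [-0.37, 2.12], [-1.25, 1.32], [0.18, 2.47], [-1.1, 4.24], [0.23, 1.98], [-2.94, 2.94]. Speed limits (rad/s): [2.57, 2.57, 3.14, 3.14, 3.14, 3.14, 3.14].

## Interface

Orientations are given as a unit quaternion [w, x, y, z].
In Python, from plant import r gives the robot as it stands.
- The arm moves only by the tool send_rows, never from a script. Its argument "rows" is a list of rows, each a list of 2 entries, a list of its own where there are three numbers: the shift along the tool's x, y, z in cm, then the turn, a rotation vector about the tool's x, y, z in degrees. In form: [[[dx, dy, dz], [rx, ry, rz]], ...]. A call has 1 to 20 rows; each row is the pose to reach, as a shift and turn from the pose commanded when the call began, along the tool's axes at that moment; what a row does not reach only later rows make up. A row lasts 1/8 s, in which the tool goes at most 62.5 mm and 10.7 degrees, less where a joint would pass 70% of its speed; a pose out of reach is approached as far as the arm can. A call with a gripper value outside its range is refused whole. "grip" is the finger opening in cm, from 0 to 9.4, set as the call begins (left out, the last holds). The fingers move at their own pace and stop on an object; "force" is the grip in N (left out, the last holds). Time passes only in rows, so rows that repeat a pose let the fingers close. It gives the time, the measured TCP pose, the force and the opening at its end, in the units of the state.
- r.observe(): the state, without advancing time (a new reading comes with each control period).
- r.get_image(name): name is "scene" or "top" or "wrist"; returns a dict with "pixels" (420x560x3 uint8, red, green, blue), "range_z" (420x560 float32, mm along the optical axis (not along the pixel's ray), 0 where there is no reading), "camera_matrix" (3x3 intrinsics, pixels), "T" (4x4, takes a point from camera to world coordinates). Camera axes: x right, y down, z forward; pixel columns grow to the right and rows downward; lengths in mm; the calibration is good to about 2 mm. The wrist camera is an equidistant fisheye: a pixel r from the principal point sees the ray r / f radians off the axis. A picture is of the moment at which its call begins.
- r.close_job(): hands the job in, once; it reports no verdict.
Trained networks look in a picture, given as the dict that the camera call returned (one of the last four; its "shot" number tells which), for a name from the list of things; names that differ only in an ending like _2 or _b are one class to them, and where a whole thing is asked for, a point or a joint stands for the part that bears it (a point fixed in the world has none). Each returns a list of dicts, best first, with "confidence" (0 to 1); they miss things now and then, are a little off and sometimes report something else, mostly with a low value. They report only what shows in the picture. A call takes as long as a camera call. They do not tell look-alikes from the thing itself.
- r.trace(query, picture): "pixels" (420x560 bool, what is visible of it) and "position" ([column, row] in pixels, amid what is visible of it).
The state is a dict: "clock": time; "q": joint angles; "joint_vel": joint speeds; "joint_efforts": joint torques, N m; "position": TCP position; "tcp_rot": TCP orientation; "contact_force": force on the tool from outside, world axes, zero at the start; "wrist_torque": the same for the moment, N m; "width": finger opening in mm.
Only numpy, scipy, OpenCV 4.12 (cv2) and the standard library are available. Lean on these libraries where they do the work, as an engineer would, in place of code of your own. Each camera call takes 0.05 s, during which the arm holds its last target. There are 200 camera calls.

## Task

In the six-compartment bench caddy the little immersion-oil dropper bottle is hemmed in by three tall containers. Lift all three tall containers out and stand them in the steel tray, then set the oil bottle upright in the well of its holder, and after that return each tall container upright to the very compartment it came from. Set things down gently - nothing may be dropped or knocked over - and leave the flat coverslip box and the low objective case in their compartments.

Things in the scene. Friction and masses are not known exactly. Their poses are not given: they have to be found in the camera images.
- caddy: Grey plastic caddy, fixed, 129 x 192 mm, 28 mm high, six compartments 60 mm square inside, walls and floor 3 mm. Origin: centre of its underside; +x to the back row. Compartment centres: x -31.5 (front) or +31.5 mm (back), y -63, 0, +63 mm. Oil bottle: back middle; the tall three: back left, back right and front middle, in any order; the two low things: front corners.
- tray: Shallow stainless-steel instrument tray, fixed, 240 mm (its x) x 116 mm (its y), rim 18 mm high, floor 3 mm thick. Origin: centre of its underside. Empty at the start; the three tall containers fit in a row along its x, 70 to 75 mm apart.
- holder: Oil-bottle holder: a fixed square black block 76 x 76 x 15 mm high with a round well in its middle, 40 mm across, whose floor is 4 mm above the bench. Origin: centre of its underside; the well's axis is its z.
- round_jar_center (a point): Tall round amber glass jar with a flat wide black screw cap, upright, 50 mm across and 126 mm high (cap 49 mm across, from 101 mm up). The point is on its axis 63 mm above its underside; z is up. Stands on the caddy floor.
- square_bottle_center (a point): Tall square white plastic bottle, upright, body 42 x 42 mm and 98 mm high, small round screw cap 32 mm across on top, 124 mm high in all. The point is on its axis 62 mm above its underside; x and y are square to its flat sides, z is up.
- staining_jar_center (a point): Tall round clear glass staining jar with slides inside and a glass lid with a knob, upright, body 47 mm across, foot 51 mm across (up to 10 mm high), lid 50 mm across from 104 to 114 mm up, 126 mm high in all. The point is on its axis 63 mm above its underside; z is up. Grip all the tall ones 90 mm up, above their low neighbours.
- oil_bottle_center (a point): The oil bottle: small amber glass dropper bottle, upright, body 28 mm across and 36 mm high, then a narrowing shoulder and a pointed black cap 21 mm across from 40 to 52 mm up, 58 mm high in all. The point is on its axis 29 mm above its underside; z is up. Grip the body near its top, about 32 mm above its underside, to keep the fingers off the holder.
- coverslip_box_center (a point): Flat square white plastic coverslip box, 41 x 41 x 31 mm high, in a front corner compartment of the caddy; to be left there. The point is at its centre, half-way up.
- objective_case_center (a point): Low round black objective case, 44 mm across, 36 mm high, in the other front corner compartment of the caddy; to be left there. The point is at its centre, half-way up.
Not all that is in view belongs to the job. Leave any green look-alike of the holder alone.

How it is judged (in metres and radians):
On the way, in this order (a step that is already met when the one before it is completed fails the run):
1. all three tall containers stand upright in the steel tray, released, with the oil bottle still in the caddy (x of round_jar_center in the frame of tray between -0.097 and 0.097 m and y of round_jar_center in the frame of tray between -0.037 and 0.037 m and z of each of round_jar_center, staining_jar_center in the frame of tray below 0.072 m and angle between each of round_jar_center, square_bottle_center, staining_jar_center's own z axis and vertical below 0.12 rad and x of square_bottle_center in the frame of tray between -0.097 and 0.097 m and y of square_bottle_center in the frame of tray between -0.037 and 0.037 m and z of square_bottle_center in the frame of tray below 0.071 m and x of staining_jar_center in the frame of tray between -0.097 and 0.097 m and y of staining_jar_center in the frame of tray between -0.037 and 0.037 m and contact force between the fingers and round_jar below 0.05 N and contact force between the fingers and square_bottle below 0.05 N and contact force between the fingers and staining_jar below 0.05 N and distance of oil_bottle_center from where it was at the start of the episode below 0.025 m), for 0.2 s.
2. the oil bottle stands upright in the holder's well, released, with the three tall containers still in the tray (x of round_jar_center in the frame of tray between -0.097 and 0.097 m and y of round_jar_center in the frame of tray between -0.037 and 0.037 m and z of each of round_jar_center, staining_jar_center in the frame of tray below 0.072 m and angle between each of round_jar_center, square_bottle_center, staining_jar_center, oil_bottle_center's own z axis and vertical below 0.12 rad and x of square_bottle_center in the frame of tray between -0.097 and 0.097 m and y of square_bottle_center in the frame of tray between -0.037 and 0.037 m and z of square_bottle_center in the frame of tray below 0.071 m and x of staining_jar_center in the frame of tray between -0.097 and 0.097 m and y of staining_jar_center in the frame of tray between -0.037 and 0.037 m and horizontal distance between oil_bottle_center and holder below 0.01 m and z of oil_bottle_center in the frame of holder below 0.038 m and contact force between the fingers and oil_bottle below 0.05 N), for 0.2 s.
3. each tall container is back upright in the compartment it came from (distance of each of round_jar_center, square_bottle_center, staining_jar_center from where it was at the start of the episode below 0.02 m and angle between each of round_jar_center, square_bottle_center, staining_jar_center's own z axis and vertical below 0.1 rad and contact force between the fingers and round_jar below 0.05 N and contact force between the fingers and square_bottle below 0.05 N and contact force between the fingers and staining_jar below 0.05 N), for 0.2 s.
At the end, for the whole second after the job is handed in: Each tall container upright (0.1 rad) in the compartment it came from, centre within 20 mm of its start; oil bottle upright on the floor of the holder's well, within 10 mm of its axis; coverslip box and objective case within 25 mm of their starts; all released and at rest (all of step 3 and linear speed of each of round_jar, square_bottle, staining_jar, oil_bottle below 0.02 m/s and horizontal distance between oil_bottle_center and holder below 0.01 m and z of oil_bottle_center in the frame of holder below 0.038 m and angle between oil_bottle_center's own z axis and vertical below 0.12 rad and contact force between the fingers and oil_bottle below 0.05 N and distance of each of coverslip_box_center, objective_case_center from where it was at the start of the episode below 0.025 m); the robot touches nothing.
It fails at once if a tall container or the oil bottle is tipped by more than 0.6 rad (angle between any of round_jar_center, square_bottle_center, staining_jar_center, oil_bottle_center's own z axis and vertical above 0.6 rad).
It fails at once if a tall container or the oil bottle is dropped (falls freely by more than about 18 mm) ((linear speed of round_jar above 0.6 m/s and contact force between the fingers and round_jar below 0.05 N) or (linear speed of square_bottle above 0.6 m/s and contact force between the fingers and square_bottle below 0.05 N) or (linear speed of staining_jar above 0.6 m/s and contact force between the fingers and staining_jar below 0.05 N) or (linear speed of oil_bottle above 0.6 m/s and contact force between the fingers and oil_bottle below 0.05 N)).
It fails at once if the coverslip box or the objective case is moved by more than 25 mm (distance of any of coverslip_box_center, objective_case_center from where it was at the start of the episode above 0.025 m).
It also fails if it takes over 144 s, if anything falls off the work surface, if the arm or the gripper's body presses on something with over 40 N, if the wrist force passes 120 N, or if a joint passes its speed limit or range.

## Working session

There is one attempt and no reset: what is moved stays moved. The work goes in short steps, Python scripts to look and compute and a tool call to move; the robot and the scene stay as the last step left them, time stands still between calls to the robot, and variables do not carry over. Pictures are saved under pics/ and viewed, about 12 in all and at most 16, crops included, and the job is handed in when it is done.

Besides the shell and the picture viewer there is one more tool, called after "Call:" as a command line: name --argument value ..., lists and objects as JSON in quotes. send_rows: Moves the arm, as the interface text tells. Its arguments: {"type":"object","properties":{"rows":{"type":"array","items":{"type":"array"}},"grip":{"type":"number"},"force":{"type":"number"}},"required":["rows"]}

```bash
mkdir -p pics; ls; python3 - <<'E'
from plant import r
import cv2,numpy as np
o=r.observe();print(o,r.grip_depth)
a=r.get_image("scene");b=r.get_image("top")
cv2.imwrite("pics/s.png",a["pixels"][:,:,::-1]);cv2.imwrite("pics/t.png",b["pixels"][:,:,::-1])
print(b["T"].round(3),b["camera_matrix"])
for nm,p in(("scene",a),("top",b)):
  for q in["caddy","tray","holder","round_jar_center","square_bottle_center","staining_jar_center","oil_bottle_center","coverslip_box_center","objective_case_center"]:
    for d in r.trace(q,p)[:3]: print(nm,q,round(d["confidence"],2),d["position"],d["pixels"].sum())
E
```

```text
pics
{'clock': 0.0, 'q': array([ 1.11423763,  0.62929885,  0.03846043,  1.51833915, -0.02698871,
        0.99629384, -0.02002156]), 'joint_vel': array([-9.16978181e-04,  2.73735834e-04,  6.37766367e-05, -1.33270937e-03,
        9.32220960e-04, -1.36657688e-03, -1.72801464e-03]), 'joint_efforts': array([ 1.98631378e-04, -5.49728072e+01,  1.14354372e+00, -1.86631179e+01,
       -5.21113607e-02,  2.36003101e-02,  1.86364509e-04]), 'position': array([ 247.41596001, -600.55915455,  301.79416753]), 'tcp_rot': array([-8.88799213e-04,  9.80976571e-01,  1.94124028e-01, -1.96938276e-04]), 'contact_force': array([-0.16298617,  0.13782892, -0.36965232]), 'wrist_torque': array([-0.0174723 ,  0.02155953, -0.01652616]), 'width': 94.002042716095} 78.39999999999999
[[ 4.000000e-03 -9.970000e-01  7.700000e-02  4.189860e+02]
 [-1.000000e+00 -2.000000e-03  2.400000e-02 -2.975200e+01]
 [-2.400000e-02 -7.700000e-02 -9.970000e-01  1.161011e+03]
 [ 0.000000e+00  0.000000e+00  0.000000e+00  1.000000e+00]] [[468.65488175   0.         283.55395809]
 [  0.         468.65488175 201.4594801 ]
 [  0.           0. 
[... 288 characters left out ...]
5.4, 316.4] 1175
scene square_bottle_center 0.34 [388.9, 319.1] 1846
scene staining_jar_center 0.73 [408.2, 279.7] 1086
scene oil_bottle_center 0.7 [385.2, 309.0] 291
scene coverslip_box_center 0.54 [435.2, 313.8] 159
scene objective_case_center 0.61 [382.7, 278.2] 214
top caddy 0.75 [149.5, 223.8] 1767
top tray 0.77 [284.2, 174.1] 4851
top holder 0.84 [407.1, 153.8] 1031
top holder 0.69 [405.1, 207.8] 1053
top round_jar_center 0.67 [163.6, 202.5] 683
top square_bottle_center 0.81 [115.4, 219.5] 651
top staining_jar_center 0.77 [144.1, 236.5] 655
top coverslip_box_center 0.75 [124.0, 240.1] 191
top coverslip_box_center 0.41 [163.6, 204.9] 634
top objective_case_center 0.73 [174.7, 230.7] 267
```

```bash
python3 -c "
import cv2
a=cv2.imread('pics/t.png');cv2.imwrite('pics/t2.png',cv2.resize(a[120:290,80:460],(760,340),interpolation=cv2.INTER_CUBIC))"
```

```text
(no output)
```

View pics/t2.png

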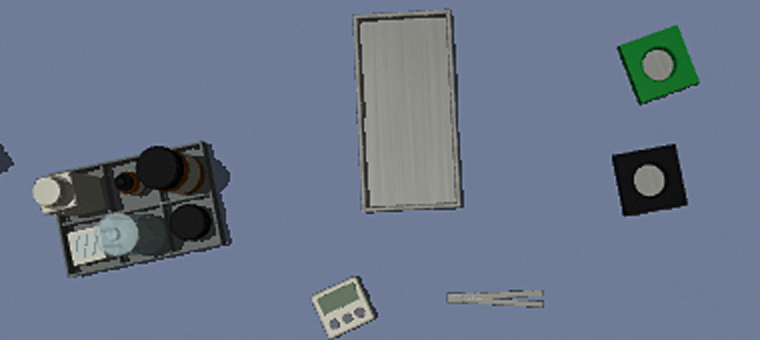

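View pics/s.png

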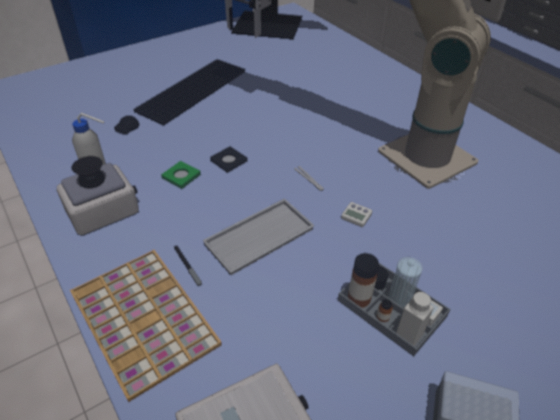

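The top view (full-frame pixels) shows the caddy at (150,224). Its back row, left to right, holds the square bottle (white cap at about 104,216), the oil bottle (142,211) and the round jar (160,203). The staining jar is front middle (139,237), with the coverslip box front left and the objective case front right. The tray is at (284,175), the black holder at (405,210) and the green decoy at (409,152). Next I'll measure these from depth.

```bash
cat > h.py <<'E'
import numpy as np,cv2
from plant import r
from scipy.spatial.transform import Rotation as R
def cloud(p):
    K=p["camera_matrix"];z=p["range_z"].astype(float);v,u=np.mgrid[:420,:560]
    x=(u-K[0,2])/K[0,0];y=(v-K[1,2])/K[1,1]
    P=np.stack([x*z,y*z,z,np.ones_like(z)],-1)@p["T"].T
    P=P[...,:3];P[z==0]=np.nan
    return P
def fcloud(p):  # fisheye; range_z along the optical axis
    K=p["camera_matrix"];z=p["range_z"].astype(float);v,u=np.mgrid[:420,:560]
    x=(u-K[0,2])/K[0,0];y=(v-K[1,2])/K[1,1];th=np.hypot(x,y);k=np.where(th>1e-6,np.tan(np.minimum(th,1.5))/np.maximum(th,1e-9),1)
    P=np.stack([x*k*z,y*k*z,z,np.ones_like(z)],-1)@p["T"].T
    P=P[...,:3];P[(z==0)|(th>1.4)]=np.nan
    return P
def band(P,m,lo,hi):
    Q=P[m];return Q[(Q[:,2]>lo)&(Q[:,2]<hi)]
def rect(Q):
    return cv2.minAreaRect(Q[:,:2].astype(np.float32))
def pose():
    o=r.observe();q=o["tcp_rot"];M=R.from_quat(np.r_[q[1:],q[0]]);return o["position"],M
def go(target,yaw):
    """shift (cm, tool axes) and turn (deg) to put the TCP at target pointing down with jaws (tool y) along world angle yaw(deg, mod 180)"""
    p,M=pose();best=None
    for k in(0,180):
        a=np.deg2rad(yaw+k);y=np.array([np.cos(a),np.sin(a),0]);z=np.array([0,0,-1.]);x=np.cross(y,z)
        T=R.from_matrix(np.c_[x,y,z]);rv=np.rad2deg((M.inv()*T).as_rotvec())
        if best is None or np.linalg.norm(rv)<np.linalg.norm(best):best=rv
    return (M.inv().apply(np.array(target)-p)/10).round(2),best.round(1)
E
python3 - <<'E'
from h import *
for nm in("top","scene"):
  p=r.get_image(nm);P=cloud(p);print(nm)
  def best(q,i=0):
    d=r.trace(q,p);return d[i]["pixels"] if len(d)>i else None
  bench=P[...,2];print("bench z med",np.nanmedian(bench[(abs(P[...,0]-450)<250)&(abs(P[...,1])<300)]))
  for q in["round_jar_center","square_bottle_center","staining_jar_center"]:
    m=best(q)
    if m is None: continue
    Q=band(P,m,90,145);top=np.percentile(Q[:,2],95)
    for lo,hi in((top-4,top+4),(95,145)):
      W=band(P,m,lo,hi);c,rad=cv2.minEnclosingCircle(W[:,:2].astype(np.float32));print(q,len(W),"ztop",round(top,1),"med",np.median(W[:,:2],0).round(1),"circ",np.round(c,1),round(rad,1))
  for q in["oil_bottle_center","coverslip_box_center","objective_case_center"]:
    m=best(q)
    if m is None: print(q,None);continue
    Q=P[m];print(q,m.sum(),np.nanmedian(Q,0).round(1),np.nanpercentile(Q[:,2],[5,50,95]).round(1))
  for q in("caddy","tray"):
    W=band(P,best(q),10,40);print(q,rect(W),np.percentile(W[:,2],[5,50,95]).round(1))
  for i in(0,1):
    m=best("holder",i)
    if m is None: continue
    W=band(P,m,-5,30);print("holder",p["pixels"][m].mean(0).round(),rect(W[W[:,2]>8]),np.percentile(W[:,2],[5,50,95]).round(1))
E
```

```text
top
bench z med 0.02374001865109676
round_jar_center 283 ztop 130.9 med [494.7 274.3] circ [493.4 274.2] 24.6
round_jar_center 457 ztop 130.9 med [492.6 270.2] circ [493.8 274. ] 25.1
square_bottle_center 123 ztop 129.0 med [467.6 397.8] circ [466.6 397.9] 16.3
square_bottle_center 357 ztop 129.0 med [465.5 391.4] circ [466.8 397.3] 27.1
staining_jar_center 39 ztop 127.5 med [419.1 322. ] circ [419.8 322.7] 8.0
staining_jar_center 413 ztop 127.5 med [419.2 319.2] circ [419.5 322.9] 25.4
oil_bottle_center None
coverslip_box_center 247 [402.2 388.   33.8] [29.3 33.8 37. ]
objective_case_center 331 [436.2 258.5  37.7] [ 2.3 37.7 41.2]
caddy ((450.6607666015625, 330.2589416503906), (128.834716796875, 193.28216552734375), 12.248345375061035) [12.1 23.7 29.6]
tray ((574.1350708007812, 0.132843017578125), (246.01112365722656, 122.14326477050781), 3.004094362258911) [11.7 16.4 20.1]
scene
bench z med 1.1943015137537145
round_jar_center 340 ztop 131.2 med [494.6 273.3] circ [493.9 272.6] 25.4
round_jar_center 617 ztop 131.2 med [501.4 278.3] circ [493.9 272.6] 25.4
square_bottle_center 191 zt
[... 292 characters left out ...]
nter 271 [488.9 339.   39.7] [ 9.7 39.7 59.2]
coverslip_box_center 148 [403.2 399.1  33.7] [13.1 33.7 36.3]
objective_case_center 248 [435.8 273.6  37.7] [ 9.8 37.7 78.8]
caddy ((449.52978515625, 326.7928771972656), (134.74703979492188, 192.94435119628906), 12.44747257232666) [11.5 22.5 29.4]
tray ((575.3006591796875, -2.085968017578125), (243.98516845703125, 122.69756317138672), 3.357306718826294) [10.6 16.4 20. ]
holder [ 56. 100.  75.] ((632.0161743164062, -312.5991516113281), (78.68363952636719, 79.07514190673828), 19.62788200378418) [ 4.3 14.7 18.7]
holder [55. 59. 70.] ((488.8439636230469, -300.3858337402344), (80.34779357910156, 79.99760437011719), 12.215798377990723) [ 2.2 14.4 18.7]
```

```bash
python3 - <<'E'
from h import *
print(go([470,-270,330],102.25), go([470,-270,330],12.25))
E
```

```text
(array([ 33.17, -22.13,  -2.73]), array([-0. , -0. , 10.1])) (array([ 33.17, -22.13,  -2.73]), array([  0. ,  -0. , -79.9]))
```

Call:
send_rows --rows '[[[4, -3, -0.5], [0, 0, 2]], [[9, -6, -1], [0, 0, 4]], [[14, -9, -1.5], [0, 0, 6]], [[19, -12, -2], [0, 0, 8]], [[24, -15.5, -2.5], [0, 0, 10]], [[29, -19, -2.7], [0, 0, 10.1]], [[33.2, -22.1, -2.7], [0, 0, 10.1]], [[33.2, -22.1, -2.7], [0, 0, 10.1]], [[33.2, -22.1, -2.7], [0, 0, 10.1]]]' --grip 9.4

```text
clock: 3.22
position: [470.1, -270.8, 329.8]
tcp_rot: [0.0, 0.994, 0.107, -0.0]
contact_force: [-0.7, -0.6, 0.3]
width: 93.5
```

```bash
cat > hold.py <<'E'
from h import *
print(pose()[0])
w=r.get_image("wrist");t=r.get_image("top")
cv2.imwrite("pics/w1.png",w["pixels"][:,:,::-1])
for nm,p,P in(("w",w,fcloud(w)),("t",t,cloud(t))):
  print(nm,"bench",np.nanmedian(P[...,2]))
  for d in r.trace("holder",p):
    m=d["pixels"];W=P[m];W=W[(W[:,2]>9)&(W[:,2]<25)]
    if len(W)>20:print(round(d["confidence"],2),p["pixels"][m].mean(0).round(),d["position"],rect(W),np.median(W[:,2]))
print(w["T"].round(3),w["camera_matrix"])
print(go([494.1,273.7,262],-77.75))
E
python3 hold.py
```

```text
[ 470.07522834 -270.80870076  329.7837911 ]
w bench 0.4415073668691889
0.82 [103. 152. 116.] [342.2, 65.4] ((632.6434936523438, -311.305908203125), (76.27042388916016, 76.62030792236328), 19.87529945373535) 14.573111684127241
t bench 0.8272854051776903
0.91 [ 46. 115.  61.] [407.0, 153.9] ((631.8958129882812, -310.8204650878906), (76.33353424072266, 78.79325866699219), 20.094165802001953) 14.30590754623995
0.38 [17. 17. 18.] [410.4, 193.6] ((522.9347534179688, -305.3179626464844), (10.376944541931152, 42.33974075317383), 10.439641952514648) 14.402594896327173
[[ 2.13000e-01 -9.50000e-01 -2.28000e-01  5.36893e+02]
 [-9.77000e-01 -2.07000e-01 -5.00000e-02 -2.55918e+02]
 [ 0.00000e+00  2.34000e-01 -9.72000e-01  4.11426e+02]
 [ 0.00000e+00  0.00000e+00  0.00000e+00  1.00000e+00]] [[325.1922621    0.         282.38075737]
 [  0.         325.1922621  207.78647904]
 [  0.           0.           1.        ]]
(array([ 13.86, -52.81,   6.74]), array([ 0. ,  0. , -0.1]))
```

```bash
python3 - <<'E'
from h import *
for nm,p in(("w",r.get_image("wrist")),("s",r.get_image("scene"))):
  P=fcloud(p) if nm=="w" else cloud(p)
  m=(np.hypot(P[...,0]-489,P[...,1]+300)<70)
  W=band(P,m,9,20);print(nm,len(W),rect(W)); 
  W=band(P,m&(np.hypot(P[...,0]-489,P[...,1]+300)<24),1,8);
  if len(W)>10:print("well",len(W),np.median(W,0),cv2.minEnclosingCircle(W[:,:2].astype(np.float32)))
E
```

```text
w 2896 ((489.9512634277344, -298.7816162109375), (76.42882537841797, 76.08556365966797), 10.500899314880371)
well 791 [ 489.00229506 -299.57455926    4.15913447] ((489.0888366699219, -299.3216552734375), 20.496381759643555)
s 429 ((488.13348388671875, -300.5364990234375), (80.96965789794922, 79.35025024414062), 10.640670776367188)
well 64 [ 486.40129633 -307.45028807    5.54284527] ((485.4112243652344, -306.70538330078125), 19.090778350830078)
```

View pics/w1.png

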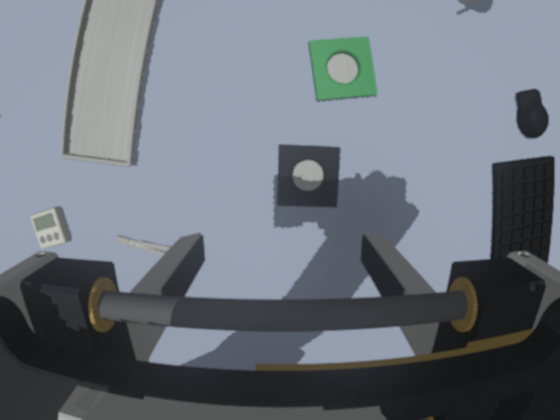

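Black holder at pixel (308,175), green decoy at (342,68). The holder is at about (489.5, -299). Now I'll look at the caddy and tray with the wrist camera.

```bash
python3 - <<'E'
from h import *
print(go([440,300,340],-77.75))
E
```

```text
(array([  9.13, -56.47,  -1.05]), array([ 0. ,  0. , -0.1]))
```

Call:
send_rows --rows '[[[0.5, -3, -1], [0, 0, 0]], [[1.2, -8, -1], [0, 0, 0]], [[2, -13, -1], [0, 0, 0]], [[2.8, -18, -1], [0, 0, 0]], [[3.7, -23, -1], [0, 0, 0]], [[4.5, -28, -1], [0, 0, 0]], [[5.3, -33, -1], [0, 0, 0]], [[6, -38, -1], [0, 0, 0]], [[7, -43, -1], [0, 0, 0]], [[7.8, -48, -1], [0, 0, 0]], [[8.6, -53, -1], [0, 0, 0]], [[9.1, -56.5, -1], [0, 0, 0]], [[9.1, -56.5, -1], [0, 0, 0]], [[9.1, -56.5, -1], [0, 0, 0]]]'

```text
clock: 5.28
position: [439.5, 299.8, 339.5]
tcp_rot: [0.001, 0.994, 0.106, -0.0]
contact_force: [-0.0, -0.7, 0.9]
width: 94.2
```

```bash
cat > cad.py <<'E'
from h import *
print(pose()[0], r.observe()["q"].round(2))
p=r.get_image("wrist");P=fcloud(p);cv2.imwrite("pics/w2.png",p["pixels"][:,:,::-1])
print("bench",np.nanmedian(P[...,2]))
def near(x,y,d): return np.hypot(P[...,0]-x,P[...,1]-y)<d
for n,x,y in(("round",494,273.5),("square",467,397),("stain",420,322)):
  for lo,hi in((124,135),(112,120),(97,105)):
    W=band(P,near(x,y,34),lo,hi)
    if len(W)>20:
      print(n,lo,len(W),"circ",np.round(cv2.minEnclosingCircle(W[:,:2].astype(np.float32))[0],1),round(cv2.minEnclosingCircle(W[:,:2].astype(np.float32))[1],1),"rect",rect(W),"z",np.median(W[:,2]).round(1))
W=band(P,near(481,335,25),48,66);print("oil",len(W),np.median(W,0),W[W[:,2].argmax()] if len(W) else 0)
m=near(450,329,125);W=band(P,m,26,31)
M=rect(W);print("caddy",M)
m=near(575,0,145);W=band(P,m,14,22);print("tray",len(W),rect(W))
E
python3 cad.py
```

```text
[439.45519084 299.825727   339.50619827] [-0.59  0.42 -0.08  1.8   0.04  0.93 -2.05]
bench 0.664156473436492
round 124 2178 circ [494.5 274.1] 24.7 rect ((494.4103088378906, 273.7886047363281), (48.139671325683594, 47.33123016357422), 80.85264587402344) z 128.5
round 97 41 circ [498.1 285.2] 22.1 rect ((499.8266296386719, 291.30609130859375), (12.630809783935547, 44.142757415771484), 74.4648208618164) z 99.6
square 124 838 circ [467.7 397.5] 16.3 rect ((467.5634460449219, 397.3758239746094), (30.85295867919922, 31.59419822692871), 60.11943435668945) z 126.6
square 112 63 circ [468.1 396.8] 16.6 rect ((470.89825439453125, 391.9436340332031), (31.935688018798828, 20.20356559753418), 30.16215705871582) z 116.1
square 97 607 circ [467.4 397.7] 27.8 rect ((467.6844482421875, 397.4765930175781), (41.85015869140625, 42.07270812988281), 14.49792194366455) z 100.6
stain 124 211 circ [420.6 322.4] 7.8 rect ((420.5087890625, 322.36260986328125), (15.037288665771484, 15.083296775817871), 39.540130615234375) z 128.2
stain 112 1704 circ [420.5 322.5] 25.1 rect ((420.6293640136719, 322.7496337890625), (49.30665969848633, 49.10040283203125), 58.574188232421875) z 116.9
oil 268 [483.03295638 336.36837635  54.05518203] [484.20097552 339.30095618  62.04921712]
caddy ((451.52789306640625, 330.1319885253906), (129.54632568359375, 192.04556274414062), 12.291293144226074)
tray 1492 ((574.6857299804688, -0.15605926513671875), (246.71922302246094, 123.51460266113281), 2.9436302185058594)
```

View pics/w2.png

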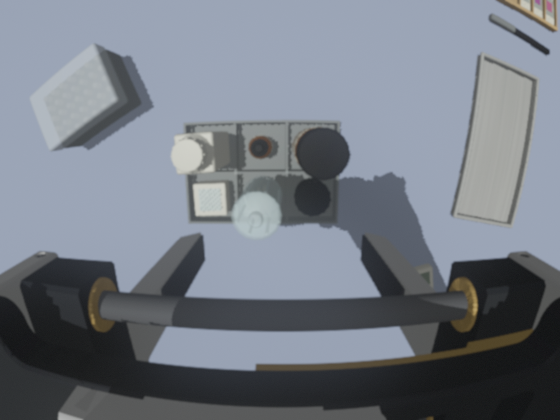

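The wrist view matches: square bottle cap (188,156), oil bottle (262,147), round jar (322,153), staining jar (257,214), box (210,199), case (313,197). The heights and sizes agree with the description.

```bash
python3 - <<'E'
from h import *
print(go([494.4,274,171.4],-77.7))
E
```

```text
(array([ 4.83,  3.62, 16.82]), array([ 0.1,  0. , -0.1]))
```

Call:
send_rows --rows '[[[2, 1.5, 1], [0, 0, 0]], [[4, 3, 4], [0, 0, 0]], [[4.8, 3.6, 7], [0, 0, 0]], [[4.8, 3.6, 9], [0, 0, 0]], [[4.8, 3.6, 12], [0, 0, 0]], [[4.8, 3.6, 14.5], [0, 0, 0]], [[4.8, 3.6, 16], [0, 0, 0]], [[4.8, 3.6, 16.8], [0, 0, 0]], [[4.8, 3.6, 16.8], [0, 0, 0]], [[4.8, 3.6, 16.8], [0, 0, 0]]]'

```text
clock: 6.58
position: [494.1, 276.5, 172.5]
tcp_rot: [-0.0, 0.994, 0.107, 0.001]
contact_force: [-0.1, -0.1, 0.7]
width: 94.4
```

Call:
send_rows --rows '[[[0, 0, 0], [0, 0, 0]], [[0, 0, 0], [0, 0, 0]], [[0, 0, 0], [0, 0, 0]], [[0, 0, 0], [0, 0, 0]], [[0, 0, 0], [0, 0, 0]], [[0, 0, 0], [0, 0, 0]], [[0, 0, 0], [0, 0, 0]], [[0, 0, 0], [0, 0, 0]]]' --grip 3 --force 30

```text
clock: 7.58
position: [493.7, 276.1, 171.7]
tcp_rot: [0.0, 0.994, 0.107, -0.0]
contact_force: [-0.1, -1.3, 0.4]
width: 49.3
```

```bash
cat > tr.py <<'E'
from h import *
import sys
def tray(dx,h=171.4):
    a=np.deg2rad(3.0);return [574.7+dx*np.cos(a),-0.5+dx*np.sin(a),h]
E
python3 - <<'E'
from tr import *
print(go(tray(72),-87),go(tray(72,250),-87))
E
```

```text
(array([ 9.14, 29.91,  0.04]), array([0. , 0. , 9.3])) (array([ 9.14, 29.91, -7.82]), array([0. , 0. , 9.3]))
```

Call:
send_rows --rows '[[[0, 0, -0.5], [0, 0, 0]], [[0, 0, -1.5], [0, 0, 0]], [[0, 0, -3], [0, 0, 0]], [[0, 0, -5], [0, 0, 0]], [[0, 0, -7], [0, 0, 0]], [[0, 0, -7.8], [0, 0, 0]], [[0, 0, -7.8], [0, 0, 0]]]'

```text
clock: 8.45
position: [493.8, 276.4, 250.5]
tcp_rot: [-0.0, 0.994, 0.107, 0.001]
contact_force: [0.3, -0.1, -2.4]
width: 49.2
```

```bash
python3 - <<'E'
from tr import *
print(go(tray(72,173.5),-87),go(tray(72,250),-87))
E
```

```text
(array([ 9.1 , 29.94,  7.69]), array([-0. , -0.1,  9.3])) (array([ 9.11, 29.94,  0.04]), array([-0. , -0.1,  9.3]))
```

Call:
send_rows --rows '[[[0.3, 1, 0], [0, 0, 1]], [[1, 3.5, 0], [0, 0, 2]], [[2.2, 7, 0], [0, 0, 3]], [[3.3, 11, 0], [0, 0, 4]], [[4.6, 15, 0], [0, 0, 5]], [[5.8, 19, 0], [0, 0, 6]], [[7, 23, 0], [0, 0, 7]], [[8.1, 26.5, 0], [0, 0, 8]], [[8.8, 29, 0], [0, 0, 9]], [[9.1, 29.9, 0], [0, 0, 9.3]], [[9.1, 29.9, 0], [0, 0, 9.3]], [[9.1, 29.9, 1], [0, 0, 9.3]], [[9.1, 29.9, 3], [0, 0, 9.3]], [[9.1, 29.9, 5], [0, 0, 9.3]], [[9.1, 29.9, 6.5], [0, 0, 9.3]], [[9.1, 29.9, 7.3], [0, 0, 9.3]], [[9.1, 29.9, 7.6], [0, 0, 9.3]], [[9.1, 29.9, 7.7], [0, 0, 9.3]], [[9.1, 29.9, 7.7], [0, 0, 9.3]]]'

```text
clock: 10.82
position: [646.5, 3.5, 173.2]
tcp_rot: [-0.0, 1.0, 0.026, 0.001]
contact_force: [0.4, 0.2, -1.7]
width: 49.6
```

```bash
python3 - <<'E'
from tr import *
print(pose()[0],tray(72),r.observe()["contact_force"],go(tray(72,171.5),-87))
p=r.get_image("wrist");cv2.imwrite("pics/w3.png",p["pixels"][:,:,::-1])
E
```

```text
[646.52808259   3.47664945 173.22626639] [np.float64(646.6013265023294), np.float64(3.268188849491956), 171.4] [ 0.38372524  0.17638001 -1.65852058] (array([0.01, 0.02, 0.17]), array([-0. , -0.1, -0. ]))
```

View pics/w3.png

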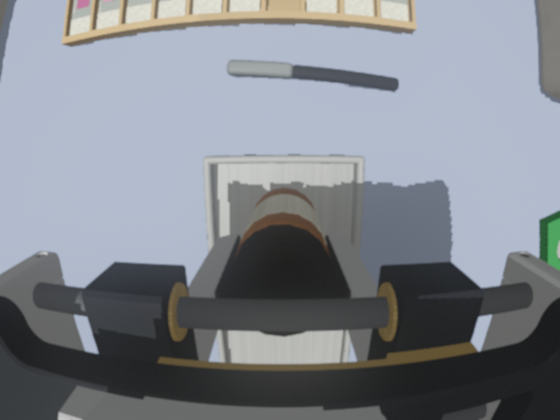

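The jar hangs upright between the pads at (283,255), over the far end of the tray.

Call:
send_rows --rows '[[[0, 0, 0.1], [0, 0, 0]], [[0, 0, 0.2], [0, 0, 0]], [[0, 0, 0.2], [0, 0, 0]], [[0, 0, 0.2], [0, 0, 0]]]'

```text
clock: 11.38
position: [646.6, 3.5, 171.7]
tcp_rot: [0.0, 1.0, 0.026, 0.001]
contact_force: [-1.5, -0.1, 5.6]
width: 49.3
```

Call:
send_rows --rows '[[[0, 0, 0], [0, 0, 0]], [[0, 0, 0], [0, 0, 0]], [[0, 0, 0], [0, 0, 0]], [[0, 0, 0], [0, 0, 0]], [[0, 0, -1], [0, 0, 0]], [[0, 0, -3], [0, 0, 0]], [[0, 0, -6], [0, 0, 0]], [[0, 0, -9.5], [0, 0, 0]], [[0, 0, -9.5], [0, 0, 0]]]' --grip 9.4

```text
clock: 12.5
position: [648.0, 3.5, 269.5]
tcp_rot: [-0.0, 1.0, 0.026, 0.004]
contact_force: [1.0, -0.4, -0.6]
width: 94.1
```

```bash
python3 - <<'E'
from tr import *
print(go([420.6,321.5,171.4],-77.7))
E
```

```text
(array([-21.12, -32.94,   9.66]), array([ 0. , -0.4, -9.3]))
```

Call:
send_rows --rows '[[[-2, -3, 0], [0, 0, -1]], [[-5, -8, 0], [0, 0, -3]], [[-8, -12.5, 0], [0, 0, -5]], [[-11, -17, 0], [0, 0, -7]], [[-14, -22, 0], [0, 0, -9]], [[-17, -26.5, 0], [0, 0, -9.3]], [[-20, -31, 0], [0, 0, -9.3]], [[-21.1, -32.9, 0], [0, 0, -9.3]], [[-21.1, -32.9, 0], [0, 0, -9.3]], [[-21.1, -32.9, 2], [0, 0, -9.3]], [[-21.1, -32.9, 5], [0, 0, -9.3]], [[-21.1, -32.9, 8], [0, 0, -9.3]], [[-21.1, -32.9, 9.2], [0, 0, -9.3]], [[-21.1, -32.9, 9.6], [0, 0, -9.3]], [[-21.1, -32.9, 9.6], [0, 0, -9.3]], [[-21.1, -32.9, 9.6], [0, 0, -9.3]]]'

```text
clock: 14.5
position: [418.8, 321.3, 170.6]
tcp_rot: [-0.0, 0.994, 0.107, 0.001]
contact_force: [0.5, -0.2, 0.6]
width: 94.0
```

```bash
python3 - <<'E'
from tr import *
print(pose()[0],r.observe()["contact_force"],go([420.6,322.5,172],-77.7))
E
```

```text
[418.83308969 321.28238288 170.56443111] [ 0.51248021 -0.2382684   0.55547648] (array([ 0.2 , -0.08, -0.14]), array([-0. , -0.1, -0. ]))
```

Call:
send_rows --rows '[[[0.2, -0.1, -0.1], [0, 0, 0]], [[0.2, -0.1, -0.1], [0, 0, 0]], [[0.2, -0.1, -0.1], [0, 0, 0]]]'

```text
clock: 14.88
position: [420.1, 322.5, 170.9]
tcp_rot: [-0.0, 0.994, 0.107, 0.0]
contact_force: [-0.4, 0.5, -1.0]
width: 93.5
```

Call:
send_rows --rows '[[[0, 0, 0], [0, 0, 0]], [[0, 0, 0], [0, 0, 0]], [[0, 0, 0], [0, 0, 0]], [[0, 0, 0], [0, 0, 0]], [[0, 0, 0], [0, 0, 0]], [[0, 0, 0], [0, 0, 0]], [[0, 0, 0], [0, 0, 0]], [[0, 0, -0.5], [0, 0, 0]], [[0, 0, -1.5], [0, 0, 0]], [[0, 0, -3], [0, 0, 0]], [[0, 0, -5], [0, 0, 0]], [[0, 0, -7], [0, 0, 0]], [[0, 0, -7.8], [0, 0, 0]], [[0, 0, -7.8], [0, 0, 0]]]' --grip 3 --force 30

```text
clock: 16.62
position: [420.3, 322.6, 249.5]
tcp_rot: [-0.0, 0.994, 0.107, 0.001]
contact_force: [0.5, -0.3, -2.6]
width: 48.3
```

```bash
python3 - <<'E'
from tr import *
print(pose()[0],go(tray(-72,172.5),-87))
E
```

```text
[420.25480246 322.59105737 249.4557336 ] (array([ 1.1 , 33.7 ,  7.67]), array([-0. , -0.1,  9.3]))
```

Call:
send_rows --rows '[[[0.1, 1.5, 0], [0, 0, 1]], [[0.2, 4.5, 0], [0, 0, 2]], [[0.3, 8.5, 0], [0, 0, 3]], [[0.4, 13, 0], [0, 0, 4]], [[0.6, 17.5, 0], [0, 0, 5]], [[0.8, 22, 0], [0, 0, 6]], [[0.9, 26.5, 0], [0, 0, 7]], [[1, 30.5, 0], [0, 0, 8]], [[1.1, 32.7, 0], [0, 0, 9]], [[1.1, 33.7, 0], [0, 0, 9.3]], [[1.1, 33.7, 0], [0, 0, 9.3]], [[1.1, 33.7, 1], [0, 0, 9.3]], [[1.1, 33.7, 3], [0, 0, 9.3]], [[1.1, 33.7, 5], [0, 0, 9.3]], [[1.1, 33.7, 6.5], [0, 0, 9.3]], [[1.1, 33.7, 7.3], [0, 0, 9.3]], [[1.1, 33.7, 7.6], [0, 0, 9.3]], [[1.1, 33.7, 7.7], [0, 0, 9.3]], [[1.1, 33.7, 7.7], [0, 0, 9.3]]]'

```text
clock: 19.0
position: [502.8, -4.5, 172.1]
tcp_rot: [-0.0, 1.0, 0.026, 0.0]
contact_force: [-0.4, 0.3, -2.3]
width: 49.0
```

Call:
send_rows --rows '[[[0, 0, 0.1], [0, 0, 0]], [[0, 0, 0.1], [0, 0, 0]], [[0, 0, 0.1], [0, 0, 0]]]'

```text
clock: 19.38
position: [502.6, -4.5, 170.8]
tcp_rot: [-0.0, 1.0, 0.026, 0.0]
contact_force: [-0.1, -0.1, -1.8]
width: 48.5
```

Call:
send_rows --rows '[[[0, 0, 0.1], [0, 0, 0]], [[0, 0, 0.1], [0, 0, 0]], [[0, 0, 0.1], [0, 0, 0]]]'

```text
clock: 19.75
position: [503.0, -4.6, 170.6]
tcp_rot: [0.0, 1.0, 0.026, 0.001]
contact_force: [-0.8, 0.0, 6.8]
width: 48.8
```

Call:
send_rows --rows '[[[0, 0, 0], [0, 0, 0]], [[0, 0, 0], [0, 0, 0]], [[0, 0, 0], [0, 0, 0]], [[0, 0, 0], [0, 0, 0]], [[0, 0, -1], [0, 0, 0]], [[0, 0, -3], [0, 0, 0]], [[0, 0, -6], [0, 0, 0]], [[0, 0, -9.5], [0, 0, 0]], [[0, 0, -9.5], [0, 0, 0]]]' --grip 9.4

```text
clock: 20.88
position: [504.0, -4.5, 267.6]
tcp_rot: [-0.0, 1.0, 0.026, 0.003]
contact_force: [0.1, -0.4, -0.5]
width: 93.8
```

```bash
python3 - <<'E'
from tr import *
print(go([467.6,397.5,172],-75.5))
E
```

```text
(array([ -1.6 , -40.33,   9.54]), array([  0. ,  -0.3, -11.5]))
```

Call:
send_rows --rows '[[[-0.1, -2, 0], [0, 0, -1]], [[-0.3, -6, 0], [0, 0, -3]], [[-0.5, -11, 0], [0, 0, -5]], [[-0.7, -16.5, 0], [0, 0, -7]], [[-0.9, -22, 0], [0, 0, -9]], [[-1.1, -27.5, 0], [0, 0, -11]], [[-1.3, -33, 0], [0, 0, -11.5]], [[-1.5, -38, 0], [0, 0, -11.5]], [[-1.5, -40.3, 0], [0, 0, -11.5]], [[-1.5, -40.3, 0], [0, 0, -11.5]], [[-1.5, -40.3, 2], [0, 0, -11.5]], [[-1.5, -40.3, 5], [0, 0, -11.5]], [[-1.5, -40.3, 8], [0, 0, -11.5]], [[-1.5, -40.3, 9.2], [0, 0, -11.5]], [[-1.5, -40.3, 9.5], [0, 0, -11.5]], [[-1.5, -40.3, 9.5], [0, 0, -11.5]], [[-1.5, -40.3, 9.5], [0, 0, -11.5]]]'

```text
clock: 23.0
position: [467.0, 397.5, 170.7]
tcp_rot: [-0.0, 0.992, 0.126, 0.001]
contact_force: [0.5, -0.4, 0.7]
width: 94.3
```

```bash
python3 - <<'E'
from tr import *
print(pose()[0],r.observe()["contact_force"],go([467.6,397.5,171.4],-75.5))
E
```

```text
[466.99005336 397.48529281 170.73672568] [ 0.47650069 -0.40719469  0.67085331] (array([ 0.06,  0.01, -0.07]), array([-0. , -0.1, -0. ]))
```

Call:
send_rows --rows '[[[0, 0, 0], [0, 0, 0]], [[0, 0, 0], [0, 0, 0]], [[0, 0, 0], [0, 0, 0]], [[0, 0, 0], [0, 0, 0]], [[0, 0, 0], [0, 0, 0]], [[0, 0, 0], [0, 0, 0]], [[0, 0, 0], [0, 0, 0]], [[0, 0, -0.5], [0, 0, 0]], [[0, 0, -1.5], [0, 0, 0]], [[0, 0, -3], [0, 0, 0]], [[0, 0, -5], [0, 0, 0]], [[0, 0, -7], [0, 0, 0]], [[0, 0, -8.5], [0, 0, 0]], [[0, 0, -8.5], [0, 0, 0]]]' --grip 3 --force 30

```text
clock: 24.75
position: [467.1, 397.7, 256.4]
tcp_rot: [-0.001, 0.992, 0.126, 0.001]
contact_force: [-0.3, 0.4, -1.8]
width: 41.9
```

```bash
python3 - <<'E'
from tr import *
print(pose()[0],go(tray(0,172),-87))
E
```

```text
[467.0570637  397.67659469 256.39831679] (array([ 0.44, 41.26,  8.38]), array([-0.1, -0.1, 11.5]))
```

Call:
send_rows --rows '[[[0, 1.5, 0], [0, 0, 1]], [[0, 5, 0], [0, 0, 3]], [[0.1, 9.5, 0], [0, 0, 5]], [[0.1, 14.5, 0], [0, 0, 7]], [[0.2, 19.5, 0], [0, 0, 9]], [[0.2, 24.5, 0], [0, 0, 11]], [[0.3, 29.5, 0], [0, 0, 11.5]], [[0.4, 34.5, 0], [0, 0, 11.5]], [[0.4, 38.5, 0], [0, 0, 11.5]], [[0.4, 40.7, 0], [0, 0, 11.5]], [[0.4, 41.3, 0], [0, 0, 11.5]], [[0.4, 41.3, 0.2], [0, 0, 11.5]], [[0.4, 41.3, 2], [0, 0, 11.5]], [[0.4, 41.3, 4.5], [0, 0, 11.5]], [[0.4, 41.3, 6.5], [0, 0, 11.5]], [[0.4, 41.3, 7.8], [0, 0, 11.5]], [[0.4, 41.3, 8.2], [0, 0, 11.5]], [[0.4, 41.3, 8.4], [0, 0, 11.5]], [[0.4, 41.3, 8.4], [0, 0, 11.5]], [[0.4, 41.3, 8.5], [0, 0, 11.5]]]'

```text
clock: 27.25
position: [574.1, -1.7, 170.3]
tcp_rot: [-0.0, 1.0, 0.026, 0.001]
contact_force: [0.4, -0.5, -0.6]
width: 41.8
```

Call:
send_rows --rows '[[[0, 0, 0.05], [0, 0, 0]], [[0, 0, 0.1], [0, 0, 0]], [[0, 0, 0.1], [0, 0, 0]]]'

```text
clock: 27.62
position: [574.0, -1.7, 169.6]
tcp_rot: [0.0, 1.0, 0.026, 0.0]
contact_force: [-0.8, 0.1, 5.3]
width: 41.5
```

Call:
send_rows --rows '[[[0, 0, 0], [0, 0, 0]], [[0, 0, 0], [0, 0, 0]], [[0, 0, 0], [0, 0, 0]], [[0, 0, 0], [0, 0, 0]], [[0, 0, -1], [0, 0, 0]], [[0, 0, -3], [0, 0, 0]], [[0, 0, -6], [0, 0, 0]], [[0, 0, -9.5], [0, 0, 0]], [[0, 0, -13], [0, 0, 0]], [[0, 0, -13], [0, 0, 0]]]' --grip 9.4

```text
clock: 28.88
position: [575.3, -1.6, 302.1]
tcp_rot: [-0.0, 1.0, 0.026, 0.003]
contact_force: [-0.1, -0.5, -0.2]
width: 94.0
```

```bash
python3 - <<'E'
from tr import *
print(go([445,310,290],-32.7))
E
```

```text
(array([-11.4 , -31.8 ,   1.13]), array([  0.2,  -0.4, -54.3]))
```

Call:
send_rows --rows '[[[-1, -2, 0], [0, 0, -4]], [[-2.5, -7, 0.5], [0, 0, -12]], [[-4, -12, 1], [0, 0, -20]], [[-6, -17, 1], [0, 0, -28]], [[-8, -22, 1], [0, 0, -36]], [[-10, -27, 1], [0, 0, -44]], [[-11.4, -31.8, 1], [0, 0, -52]], [[-11.4, -31.8, 1], [0, 0, -54.3]], [[-11.4, -31.8, 1], [0, 0, -54.3]], [[-11.4, -31.8, 1], [0, 0, -54.3]], [[-11.4, -31.8, 1], [0, 0, -54.3]]]' --grip 3.9

```text
clock: 30.25
position: [443.7, 308.8, 288.5]
tcp_rot: [0.0, 0.878, 0.478, -0.0]
contact_force: [0.5, -0.2, -0.0]
width: 39.2
```

```bash
cat > oil.py <<'E'
from tr import *
print(pose()[0],r.observe()["q"].round(2),r.observe()["width"])
p=r.get_image("wrist");P=fcloud(p);cv2.imwrite("pics/w4.png",p["pixels"][:,:,::-1])
def near(x,y,d): return np.hypot(P[...,0]-x,P[...,1]-y)<d
W=band(P,near(484,337,24),42,66);print("cap",len(W),np.median(W,0),W[W[:,2].argmax()],rect(W),cv2.minEnclosingCircle(W[:,:2].astype(np.float32)))
W=band(P,near(484,337,24),20,38);print("body",len(W),np.median(W,0),cv2.minEnclosingCircle(W[:,:2].astype(np.float32)))
W=band(P,near(451,330,125),26,30.5);print("caddy",rect(W))
t=r.get_image("top");T=cloud(t)
for n,dx in(("round",72),("square",0),("stain",-72)):
  c=tray(dx);m=np.hypot(T[...,0]-c[0],T[...,1]-c[1])<33;W=band(T,m,96,140)
  print(n,np.round(c[:2],1),cv2.minEnclosingCircle(W[:,:2].astype(np.float32)),W[:,2].max())
E
python3 oil.py
```

```text
[443.71288959 308.77975988 288.54030354] [-0.43  0.51 -0.34  1.83  0.22  0.84 -1.45] 39.24799835602786
cap 413 [482.74748338 337.3952669   53.79394673] [483.25580261 336.53838935  62.28549755] ((482.88311767578125, 336.76312255859375), (22.715993881225586, 23.837669372558594), 72.99340057373047) ((482.3676452636719, 336.1759338378906), 12.432332038879395)
body 36 [482.43935639 348.83906091  30.53129863] ((483.02056884765625, 336.3680725097656), 14.49020767211914)
caddy ((451.48114013671875, 329.6688232421875), (129.94078063964844, 193.05296325683594), 12.321403503417969)
round [646.6   3.3] ((645.6361694335938, 3.707707166671753), 24.673622131347656) 134.02209852595206
square [ 5.747e+02 -5.000e-01] ((573.5296020507812, -0.223384827375412), 27.908039093017578) 131.0754036601868
stain [502.8  -4.3] ((502.10113525390625, -3.461764097213745), 24.912906646728516) 131.8741296475714
```

View pics/w4.png

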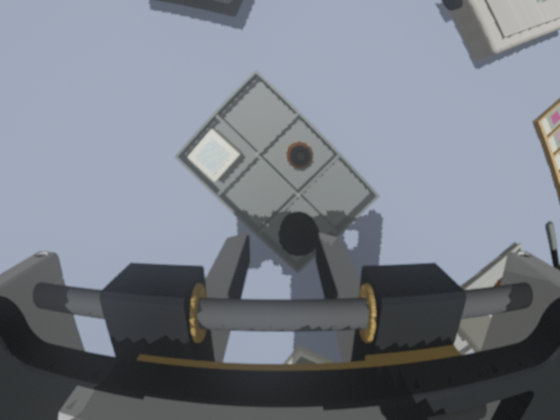

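All three tall containers stand in the tray as measured. The oil bottle is alone in its compartment at pixel (300,155), centred at about (483, 336.4).

```bash
python3 - <<'E'
from tr import *
print(go([482.9,336.5,190],-32.7))
E
```

```text
(array([4.42, 1.82, 9.87]), array([ 0. ,  0. , -0.1]))
```

Call:
send_rows --rows '[[[1.5, 0.6, 2], [0, 0, 0]], [[3, 1.2, 4], [0, 0, 0]], [[4.4, 1.8, 7], [0, 0, 0]], [[4.4, 1.8, 9], [0, 0, 0]], [[4.4, 1.8, 9.8], [0, 0, 0]], [[4.4, 1.8, 9.8], [0, 0, 0]], [[4.4, 1.8, 9.8], [0, 0, 0]]]'

```text
clock: 31.22
position: [482.6, 337.4, 191.6]
tcp_rot: [-0.0, 0.878, 0.479, 0.001]
contact_force: [-0.6, 0.7, 0.0]
width: 38.4
```

```bash
python3 - <<'E'
from tr import *
print(pose()[0],go([482.9,336.5,114.6],-32.7))
E
```

```text
[482.64636592 337.43438244 191.64531095] (array([-0.08,  0.07,  7.7 ]), array([ 0. , -0.1, -0. ]))
```

Call:
send_rows --rows '[[[-0.1, 0.1, 1.5], [0, 0, 0]], [[-0.1, 0.1, 3.5], [0, 0, 0]], [[-0.1, 0.1, 5], [0, 0, 0]], [[-0.1, 0.1, 6.3], [0, 0, 0]], [[-0.1, 0.1, 7.2], [0, 0, 0]], [[-0.1, 0.1, 7.6], [0, 0, 0]], [[-0.1, 0.1, 7.7], [0, 0, 0]], [[-0.1, 0.1, 7.7], [0, 0, 0]], [[-0.1, 0.1, 7.7], [0, 0, 0]]]'

```text
clock: 32.35
position: [482.6, 335.9, 114.0]
tcp_rot: [-0.0, 0.878, 0.479, 0.0]
contact_force: [-0.8, -0.7, -1.1]
width: 38.9
```

Call:
send_rows --rows '[[[0, 0, 0], [0, 0, 0]], [[0, 0, 0], [0, 0, 0]], [[0, 0, 0], [0, 0, 0]], [[0, 0, 0], [0, 0, 0]]]' --grip 1.5 --force 12

```text
clock: 32.85
position: [482.8, 336.0, 114.0]
tcp_rot: [-0.0, 0.878, 0.479, 0.0]
contact_force: [0.5, -0.7, 2.3]
width: 27.1
```

Call:
send_rows --rows '[[[0, 0, -0.5], [0, 0, 0]], [[0, 0, -1.5], [0, 0, 0]], [[0, 0, -3.5], [0, 0, 0]], [[0, 0, -6.5], [0, 0, 0]], [[0, 0, -10], [0, 0, 0]], [[0, 0, -14], [0, 0, 0]], [[0, 0, -17], [0, 0, 0]], [[0, 0, -17], [0, 0, 0]]]'

```text
clock: 33.85
position: [483.4, 336.6, 286.5]
tcp_rot: [-0.0, 0.878, 0.479, 0.003]
contact_force: [0.7, 0.5, -1.1]
width: 27.4
```

```bash
python3 - <<'E'
from tr import *
print(pose()[0],go([489.5,-299.1,200],-32.7))
E
```

```text
[483.4040211  336.64459982 286.53389897] (array([-53.2 ,  34.86,   8.45]), array([ 0.1, -0.3, -0. ]))
```

Call:
send_rows --rows '[[[-1.5, 1, 0], [0, 0, 0]], [[-4.5, 3, 0], [0, 0, 0]], [[-8.4, 5.5, 0], [0, 0, 0]], [[-12.5, 8.2, 0], [0, 0, 0]], [[-16.8, 11, 0], [0, 0, 0]], [[-21, 13.8, 0], [0, 0, 0]], [[-25.2, 16.5, 0], [0, 0, 0]], [[-29.4, 19.3, 0], [0, 0, 0]], [[-33.6, 22, 0], [0, 0, 0]], [[-37.8, 24.8, 0], [0, 0, 0]], [[-42, 27.5, 0], [0, 0, 0]], [[-46, 30.2, 0], [0, 0, 0]], [[-49.5, 32.5, 0], [0, 0, 0]], [[-52, 34.1, 0], [0, 0, 0]], [[-53.2, 34.9, 0], [0, 0, 0]], [[-53.2, 34.9, 2], [0, 0, 0]], [[-53.2, 34.9, 5], [0, 0, 0]], [[-53.2, 34.9, 7.5], [0, 0, 0]], [[-53.2, 34.9, 8.4], [0, 0, 0]], [[-53.2, 34.9, 8.4], [0, 0, 0]]]'

```text
clock: 36.35
position: [488.4, -299.8, 199.2]
tcp_rot: [-0.001, 0.877, 0.48, -0.0]
contact_force: [-0.9, -0.8, -0.6]
width: 27.5
```

```bash
python3 - <<'E'
from tr import *
p=r.get_image("wrist");cv2.imwrite("pics/w5.png",p["pixels"][:,:,::-1]);P=fcloud(p)
m=(np.hypot(P[...,0]-489,P[...,1]+300)<70)
W=band(P,m,9,20);print(len(W),rect(W))
print(pose()[0],go([489.5,-299.1,117],-32.7))
E
```

```text
4585 ((489.6343688964844, -298.68896484375), (76.4441146850586, 76.79589080810547), 11.021402359008789)
[ 488.8270661  -300.10211938  199.9330069 ] (array([0.12, 0.  , 8.29]), array([-0., -0.,  0.]))
```

View pics/w5.png

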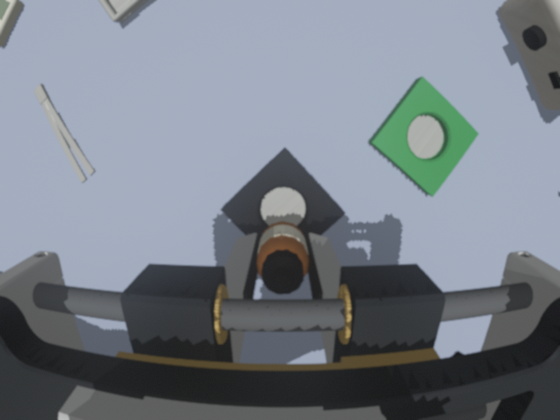

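The bottle is held upright over the black holder's well at (283,207). Lowering it now.

Call:
send_rows --rows '[[[0.1, 0, 2], [0, 0, 0]], [[0.1, 0, 4.5], [0, 0, 0]], [[0.1, 0, 6.5], [0, 0, 0]], [[0.1, 0, 7.6], [0, 0, 0]], [[0.1, 0, 8.1], [0, 0, 0]], [[0.1, 0, 8.3], [0, 0, 0]], [[0.1, 0, 8.3], [0, 0, 0]]]'

```text
clock: 37.28
position: [489.5, -299.7, 117.2]
tcp_rot: [0.0, 0.878, 0.479, 0.0]
contact_force: [0.1, -0.3, 0.0]
width: 27.6
```

Call:
send_rows --rows '[[[0, 0, 0.1], [0, 0, 0]], [[0, 0, 0.15], [0, 0, 0]], [[0, 0, 0.15], [0, 0, 0]], [[0, 0, 0.15], [0, 0, 0]]]'

```text
clock: 37.78
position: [489.3, -299.6, 115.2]
tcp_rot: [0.0, 0.878, 0.479, 0.0]
contact_force: [0.5, -0.3, -0.1]
width: 27.6
```

Call:
send_rows --rows '[[[0, 0, 0.05], [0, 0, 0]], [[0, 0, 0.1], [0, 0, 0]], [[0, 0, 0.1], [0, 0, 0]]]'

```text
clock: 38.15
position: [489.3, -299.5, 114.9]
tcp_rot: [0.0, 0.878, 0.479, -0.0]
contact_force: [-1.1, 0.7, 6.6]
width: 27.6
```

Call:
send_rows --rows '[[[0, 0, 0], [0, 0, 0]], [[0, 0, 0], [0, 0, 0]], [[0, 0, 0], [0, 0, 0]], [[0, 0, -1], [0, 0, 0]], [[0, 0, -3], [0, 0, 0]], [[0, 0, -6], [0, 0, 0]], [[0, 0, -10], [0, 0, 0]], [[0, 0, -14], [0, 0, 0]], [[0, 0, -17.5], [0, 0, 0]], [[0, 0, -17.5], [0, 0, 0]], [[0, 0, -17.5], [0, 0, 0]]]' --grip 9.4

```text
clock: 39.52
position: [488.7, -299.4, 289.0]
tcp_rot: [-0.0, 0.878, 0.479, -0.0]
contact_force: [0.0, 0.8, 0.4]
width: 93.8
```

```bash
python3 - <<'E'
from tr import *
p=r.get_image("wrist");cv2.imwrite("pics/w6.png",p["pixels"][:,:,::-1]);P=fcloud(p)
m=(np.hypot(P[...,0]-489,P[...,1]+300)<24);W=band(P,m,42,70);print(len(W),rect(W)[:2],W[W[:,2].argmax()])
print(pose()[0],go([573.8,-1.5,285],-87),go([573.8,-1.5,170.5],-87))
E
```

```text
431 ((489.9153137207031, -298.71246337890625), (23.611774444580078, 22.740459442138672)) [ 489.1238429  -297.00393679   63.03160862]
[ 488.56313911 -299.31110844  288.37316129] (array([29.66, -8.92,  0.35]), array([-0.1,  0.1, 54.3])) (array([29.67, -8.9 , 11.8 ]), array([-0.1,  0.1, 54.3]))
```

View pics/w6.png

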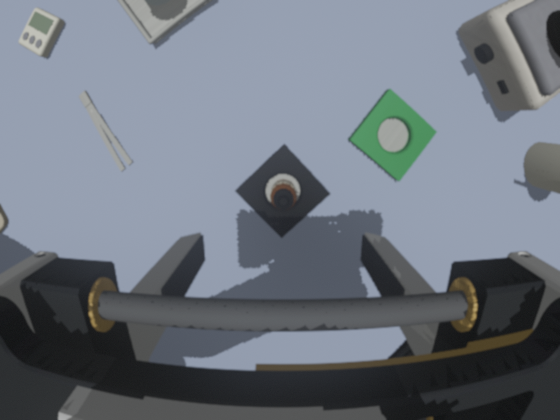

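The oil bottle stands in the well, seen at (283,192) with its axis within about 1 mm of the well's. Now returning the square bottle.

Call:
send_rows --rows '[[[2, -0.6, 0], [0, 0, 3]], [[6, -1.8, 0], [0, 0, 11]], [[11, -3.3, 0], [0, 0, 20]], [[16, -4.8, 0], [0, 0, 29]], [[21, -6.3, 0], [0, 0, 38]], [[25.5, -7.7, 0], [0, 0, 46]], [[28.5, -8.6, 0], [0, 0, 53]], [[29.7, -8.9, 0.5], [0, 0, 54.3]], [[29.7, -8.9, 0.5], [0, 0, 54.3]], [[29.7, -8.9, 0.5], [0, 0, 54.3]]]'

```text
clock: 40.83
position: [574.3, -2.6, 283.5]
tcp_rot: [0.0, 1.0, 0.026, -0.001]
contact_force: [0.1, -0.3, -0.5]
width: 94.0
```

```bash
python3 - <<'E'
from tr import *
p=r.get_image("wrist");P=fcloud(p)
for n,x,y in(("round",646.6,3.4),("square",574,-1.7),("stain",503,-4.5)):
  m=np.hypot(P[...,0]-x,P[...,1]-y)<34
  for lo,hi in((124,135),(112,120),(97,105)):
    W=band(P,m,lo,hi)
    if len(W)>30: print(n,lo,len(W),np.round(rect(W)[0],1),np.round(rect(W)[1],1),round(rect(W)[2],1))
print(pose()[0],go([574,-1.7,169.8],-87))
E
```

```text
round 124 3445 [646.8   2.8] [48.2 48.5] 33.5
square 124 1300 [575.9  -1.2] [31.5 31.9] 84.5
square 112 77 [584.1  -0.7] [15.9 33.3] 2.4
square 97 866 [575.6  -1.2] [41.4 42. ] 3.0
stain 124 63 [508.8  -4.5] [13.4  4.4] 89.5
stain 112 1290 [513.2  -3.7] [28.1 48.5] 2.5
stain 97 122 [518.5  -3. ] [14.7 46. ] 3.5
[574.48707699  -2.85887814 283.78921683] (array([-0.03, -0.13, 11.4 ]), array([ 0. ,  0.1, -0.1]))
```

Call:
send_rows --rows '[[[0, -0.1, 2], [0, 0, 0]], [[0, -0.1, 5], [0, 0, 0]], [[0, -0.1, 8], [0, 0, 0]], [[0, -0.1, 10.2], [0, 0, 0]], [[0, -0.1, 11.2], [0, 0, 0]], [[0, -0.1, 11.4], [0, 0, 0]], [[0, -0.1, 11.4], [0, 0, 0]], [[0, -0.1, 11.4], [0, 0, 0]]]'

```text
clock: 41.88
position: [575.3, -0.6, 171.1]
tcp_rot: [0.0, 1.0, 0.026, 0.001]
contact_force: [-0.1, 0.1, -0.2]
width: 93.9
```

Call:
send_rows --rows '[[[0, 0, 0], [0, 0, 0]], [[0, 0, 0], [0, 0, 0]], [[0, 0, 0], [0, 0, 0]], [[0, 0, 0], [0, 0, 0]], [[0, 0, 0], [0, 0, 0]], [[0, 0, 0], [0, 0, 0]], [[0, 0, 0], [0, 0, 0]], [[0, 0, -0.5], [0, 0, 0]], [[0, 0, -1.5], [0, 0, 0]], [[0, 0, -3], [0, 0, 0]], [[0, 0, -5], [0, 0, 0]], [[0, 0, -7], [0, 0, 0]], [[0, 0, -8.5], [0, 0, 0]], [[0, 0, -8.5], [0, 0, 0]]]' --grip 3 --force 30

```text
clock: 43.62
position: [575.5, -0.5, 256.8]
tcp_rot: [-0.0, 1.0, 0.026, 0.002]
contact_force: [-0.6, -0.3, -1.5]
width: 42.0
```

```bash
python3 - <<'E'
from tr import *
print(pose()[0],go([467.1,397.5,172],-75.5))
E
```

```text
[ 5.75532961e+02 -5.21959595e-01  2.56781112e+02] (array([ -8.78, -40.31,   8.45]), array([  0. ,  -0.2, -11.5]))
```

Call:
send_rows --rows '[[[-0.4, -1.5, 0], [0, 0, -1]], [[-1.1, -5, 0], [0, 0, -3]], [[-2, -9.5, 0], [0, 0, -5]], [[-3.1, -14.5, 0], [0, 0, -7]], [[-4.2, -19.5, 0], [0, 0, -9]], [[-5.3, -24.5, 0], [0, 0, -11]], [[-6.4, -29.5, 0], [0, 0, -11.5]], [[-7.5, -34.5, 0], [0, 0, -11.5]], [[-8.3, -38.5, 0], [0, 0, -11.5]], [[-8.7, -40, 0], [0, 0, -11.5]], [[-8.7, -40.3, 0], [0, 0, -11.5]], [[-8.7, -40.3, 0.2], [0, 0, -11.5]], [[-8.7, -40.3, 1], [0, 0, -11.5]], [[-8.7, -40.3, 3], [0, 0, -11.5]], [[-8.7, -40.3, 5], [0, 0, -11.5]], [[-8.7, -40.3, 7], [0, 0, -11.5]], [[-8.7, -40.3, 8], [0, 0, -11.5]], [[-8.7, -40.3, 8.3], [0, 0, -11.5]], [[-8.7, -40.3, 8.4], [0, 0, -11.5]], [[-8.7, -40.3, 8.4], [0, 0, -11.5]]]'

```text
clock: 46.12
position: [467.2, 397.6, 171.8]
tcp_rot: [-0.0, 0.992, 0.126, 0.0]
contact_force: [-0.1, 1.1, -2.2]
width: 41.9
```

Call:
send_rows --rows '[[[0, 0, 0.1], [0, 0, 0]], [[0, 0, 0.1], [0, 0, 0]], [[0, 0, 0.1], [0, 0, 0]]]'

```text
clock: 46.5
position: [466.9, 397.4, 170.3]
tcp_rot: [-0.0, 0.992, 0.126, 0.0]
contact_force: [0.9, 0.1, -1.2]
width: 42.0
```

Call:
send_rows --rows '[[[0, 0, 0.05], [0, 0, 0]], [[0, 0, 0.1], [0, 0, 0]], [[0, 0, 0.1], [0, 0, 0]]]'

```text
clock: 46.88
position: [467.1, 397.4, 170.1]
tcp_rot: [-0.0, 0.992, 0.126, 0.0]
contact_force: [-1.1, -1.0, 5.1]
width: 42.0
```

Seated. Releasing it and moving to the staining jar.

Call:
send_rows --rows '[[[0, 0, 0], [0, 0, 0]], [[0, 0, 0], [0, 0, 0]], [[0, 0, 0], [0, 0, 0]], [[0, 0, 0], [0, 0, 0]], [[0, 0, -1], [0, 0, 0]], [[0, 0, -3], [0, 0, 0]], [[0, 0, -6], [0, 0, 0]], [[0, 0, -9.5], [0, 0, 0]], [[0, 0, -9.5], [0, 0, 0]], [[0, 0, -9.5], [0, 0, 0]]]' --grip 9.4

```text
clock: 48.12
position: [466.7, 397.1, 264.1]
tcp_rot: [0.0, 0.992, 0.126, -0.0]
contact_force: [-1.1, -0.6, -0.4]
width: 93.9
```

```bash
python3 - <<'E'
from tr import *
print(pose()[0],go([503,-4.5,171.2],-87))
E
```

```text
[466.65187308 397.08464757 264.09496392] (array([-6.52, 39.79,  9.3 ]), array([ 0. ,  0. , 11.5]))
```

Call:
send_rows --rows '[[[-0.3, 2, 0], [0, 0, 1]], [[-1, 6, 0], [0, 0, 3]], [[-1.8, 11, 0], [0, 0, 5]], [[-2.7, 16.5, 0], [0, 0, 7]], [[-3.6, 22, 0], [0, 0, 9]], [[-4.5, 27.5, 0], [0, 0, 11]], [[-5.4, 33, 0], [0, 0, 11.5]], [[-6.2, 37.5, 0], [0, 0, 11.5]], [[-6.5, 39.8, 0], [0, 0, 11.5]], [[-6.5, 39.8, 0], [0, 0, 11.5]], [[-6.5, 39.8, 2], [0, 0, 11.5]], [[-6.5, 39.8, 5], [0, 0, 11.5]], [[-6.5, 39.8, 8], [0, 0, 11.5]], [[-6.5, 39.8, 9], [0, 0, 11.5]], [[-6.5, 39.8, 9.3], [0, 0, 11.5]], [[-6.5, 39.8, 9.3], [0, 0, 11.5]], [[-6.5, 39.8, 9.3], [0, 0, 11.5]]]'

```text
clock: 50.25
position: [504.1, -4.1, 172.0]
tcp_rot: [-0.0, 1.0, 0.026, 0.001]
contact_force: [-0.2, -0.7, -0.5]
width: 93.8
```

Call:
send_rows --rows '[[[0, 0, 0], [0, 0, 0]], [[0, 0, 0], [0, 0, 0]], [[0, 0, 0], [0, 0, 0]], [[0, 0, 0], [0, 0, 0]], [[0, 0, 0], [0, 0, 0]], [[0, 0, 0], [0, 0, 0]], [[0, 0, 0], [0, 0, 0]], [[0, 0, -0.5], [0, 0, 0]], [[0, 0, -1.5], [0, 0, 0]], [[0, 0, -3], [0, 0, 0]], [[0, 0, -5], [0, 0, 0]], [[0, 0, -7], [0, 0, 0]], [[0, 0, -8], [0, 0, 0]], [[0, 0, -8], [0, 0, 0]]]' --grip 3 --force 30

```text
clock: 52.0
position: [503.9, -4.2, 252.1]
tcp_rot: [-0.0, 1.0, 0.026, 0.001]
contact_force: [-0.2, -0.8, -2.0]
width: 48.7
```

```bash
python3 - <<'E'
from tr import *
print(pose()[0],go([420.4,322.5,172.5],-77.7))
E
```

```text
[503.91536394  -4.21274205 252.12054644] (array([ -6.65, -33.06,   7.95]), array([ 0. , -0.1, -9.3]))
```

Call:
send_rows --rows '[[[-0.3, -1.5, 0], [0, 0, -1]], [[-1, -5, 0], [0, 0, -2]], [[-1.9, -9.5, 0], [0, 0, -4]], [[-2.8, -14, 0], [0, 0, -5]], [[-3.7, -18.5, 0], [0, 0, -7]], [[-4.6, -23, 0], [0, 0, -8]], [[-5.5, -27.5, 0], [0, 0, -9.3]], [[-6.3, -31.2, 0], [0, 0, -9.3]], [[-6.6, -32.7, 0], [0, 0, -9.3]], [[-6.6, -33.1, 0], [0, 0, -9.3]], [[-6.6, -33.1, 0.2], [0, 0, -9.3]], [[-6.6, -33.1, 1], [0, 0, -9.3]], [[-6.6, -33.1, 3], [0, 0, -9.3]], [[-6.6, -33.1, 5], [0, 0, -9.3]], [[-6.6, -33.1, 7], [0, 0, -9.3]], [[-6.6, -33.1, 7.7], [0, 0, -9.3]], [[-6.6, -33.1, 7.9], [0, 0, -9.3]], [[-6.6, -33.1, 8], [0, 0, -9.3]], [[-6.6, -33.1, 8], [0, 0, -9.3]]]'

```text
clock: 54.38
position: [420.7, 323.0, 171.7]
tcp_rot: [-0.0, 0.994, 0.107, 0.001]
contact_force: [-0.5, -0.0, -1.6]
width: 48.7
```

Call:
send_rows --rows '[[[0, 0, 0.05], [0, 0, 0]], [[0, 0, 0.05], [0, 0, 0]], [[0, 0, 0.05], [0, 0, 0]]]'

```text
clock: 54.75
position: [420.7, 323.1, 171.1]
tcp_rot: [-0.0, 0.994, 0.107, 0.0]
contact_force: [-0.0, -0.3, 2.2]
width: 48.6
```

Call:
send_rows --rows '[[[0, 0, 0], [0, 0, 0]], [[0, 0, 0], [0, 0, 0]], [[0, 0, 0], [0, 0, 0]], [[0, 0, 0], [0, 0, 0]], [[0, 0, -1], [0, 0, 0]], [[0, 0, -3], [0, 0, 0]], [[0, 0, -6], [0, 0, 0]], [[0, 0, -9.5], [0, 0, 0]], [[0, 0, -9.5], [0, 0, 0]], [[0, 0, -9.5], [0, 0, 0]]]' --grip 9.4

```text
clock: 56.0
position: [420.1, 322.6, 265.7]
tcp_rot: [0.0, 0.994, 0.107, -0.0]
contact_force: [-0.4, -0.2, -0.3]
width: 94.1
```

```bash
python3 - <<'E'
from tr import *
print(pose()[0],go([646.6,3.5,171.8],-87))
E
```

```text
[420.13602124 322.64279217 265.66504854] (array([15.33, 36.  ,  9.39]), array([0. , 0. , 9.3]))
```

Call:
send_rows --rows '[[[1, 2, 0], [0, 0, 1]], [[2.6, 6, 0], [0, 0, 3]], [[4.7, 11, 0], [0, 0, 5]], [[7, 16, 0], [0, 0, 7]], [[9, 21, 0], [0, 0, 9]], [[11, 26, 0], [0, 0, 9.3]], [[13.2, 31, 0], [0, 0, 9.3]], [[14.8, 34.8, 0], [0, 0, 9.3]], [[15.3, 36, 0], [0, 0, 9.3]], [[15.3, 36, 0], [0, 0, 9.3]], [[15.3, 36, 2], [0, 0, 9.3]], [[15.3, 36, 5], [0, 0, 9.3]], [[15.3, 36, 8], [0, 0, 9.3]], [[15.3, 36, 9.1], [0, 0, 9.3]], [[15.3, 36, 9.4], [0, 0, 9.3]], [[15.3, 36, 9.4], [0, 0, 9.3]], [[15.3, 36, 9.4], [0, 0, 9.3]]]'

```text
clock: 58.12
position: [647.1, 3.8, 172.8]
tcp_rot: [-0.0, 1.0, 0.026, 0.001]
contact_force: [-0.0, 0.5, 0.8]
width: 94.0
```

Call:
send_rows --rows '[[[0, 0, 0], [0, 0, 0]], [[0, 0, 0], [0, 0, 0]], [[0, 0, 0], [0, 0, 0]], [[0, 0, 0], [0, 0, 0]], [[0, 0, 0], [0, 0, 0]], [[0, 0, 0], [0, 0, 0]], [[0, 0, 0], [0, 0, 0]], [[0, 0, -0.5], [0, 0, 0]], [[0, 0, -1.5], [0, 0, 0]], [[0, 0, -3], [0, 0, 0]], [[0, 0, -5], [0, 0, 0]], [[0, 0, -7], [0, 0, 0]], [[0, 0, -8], [0, 0, 0]], [[0, 0, -8], [0, 0, 0]]]' --grip 3 --force 30

```text
clock: 59.88
position: [646.9, 3.7, 252.8]
tcp_rot: [-0.0, 1.0, 0.026, 0.001]
contact_force: [-0.2, 0.2, -1.8]
width: 49.6
```

```bash
python3 - <<'E'
from tr import *
print(pose()[0],go([494.2,274.8,173],-77.7))
E
```

```text
[646.91357999   3.74995796 252.8242014 ] (array([-13.85, -27.87,   7.95]), array([ 0. , -0.1, -9.3]))
```

Call:
send_rows --rows '[[[-0.7, -1.4, 0], [0, 0, -1]], [[-2, -4, 0], [0, 0, -2]], [[-3.8, -7.6, 0], [0, 0, -4]], [[-5.6, -11.3, 0], [0, 0, -5]], [[-7.5, -15, 0], [0, 0, -7]], [[-9.4, -19, 0], [0, 0, -8]], [[-11.3, -22.8, 0], [0, 0, -9.3]], [[-12.8, -25.8, 0], [0, 0, -9.3]], [[-13.6, -27.4, 0], [0, 0, -9.3]], [[-13.8, -27.9, 0], [0, 0, -9.3]], [[-13.8, -27.9, 0.2], [0, 0, -9.3]], [[-13.8, -27.9, 1], [0, 0, -9.3]], [[-13.8, -27.9, 3], [0, 0, -9.3]], [[-13.8, -27.9, 5], [0, 0, -9.3]], [[-13.8, -27.9, 7], [0, 0, -9.3]], [[-13.8, -27.9, 7.7], [0, 0, -9.3]], [[-13.8, -27.9, 7.9], [0, 0, -9.3]], [[-13.8, -27.9, 8], [0, 0, -9.3]], [[-13.8, -27.9, 8], [0, 0, -9.3]]]'

```text
clock: 62.25
position: [494.5, 275.2, 172.2]
tcp_rot: [-0.0, 0.994, 0.107, 0.001]
contact_force: [-0.3, 0.8, -0.9]
width: 49.5
```

Call:
send_rows --rows '[[[0, 0, 0.05], [0, 0, 0]], [[0, 0, 0.05], [0, 0, 0]], [[0, 0, 0.05], [0, 0, 0]]]'

```text
clock: 62.62
position: [494.4, 275.3, 171.6]
tcp_rot: [-0.0, 0.994, 0.107, 0.0]
contact_force: [0.1, -0.5, 0.3]
width: 49.5
```

Call:
send_rows --rows '[[[0, 0, 0.05], [0, 0, 0]], [[0, 0, 0.05], [0, 0, 0]], [[0, 0, 0.05], [0, 0, 0]]]'

```text
clock: 63.0
position: [494.5, 275.3, 171.5]
tcp_rot: [-0.0, 0.994, 0.107, 0.001]
contact_force: [-0.1, -0.0, 5.5]
width: 49.3
```

Call:
send_rows --rows '[[[0, 0, 0], [0, 0, 0]], [[0, 0, 0], [0, 0, 0]], [[0, 0, 0], [0, 0, 0]], [[0, 0, 0], [0, 0, 0]], [[0, 0, -1], [0, 0, 0]], [[0, 0, -3], [0, 0, 0]], [[0, 0, -6], [0, 0, 0]], [[0, 0, -10], [0, 0, 0]], [[0, 0, -14], [0, 0, 0]], [[-3, -2, -16.8], [0, 0, 0]], [[-4.8, -3.6, -16.8], [0, 0, 0]], [[-4.8, -3.6, -16.8], [0, 0, 0]], [[-4.8, -3.6, -16.8], [0, 0, 0]]]' --grip 9.4

```text
clock: 64.62
position: [440.4, 299.4, 338.8]
tcp_rot: [0.0, 0.994, 0.107, 0.0]
contact_force: [0.1, -0.2, -0.0]
width: 94.1
```

```bash
sed -i 's/w2.png/w9.png/' cad.py; python3 cad.py; python3 - <<'E'
from h import *
p=r.get_image("scene");P=cloud(p)
m=(np.hypot(P[...,0]-489,P[...,1]+300)<24);W=band(P,m,42,70);print("oil",len(W),np.median(W,0),W[:,2].max());print(r.observe()["clock"],r.observe()["contact_force"])
w=cv2.imread("pics/w9.png");cv2.imwrite("pics/fin.png",np.hstack([w[40:280,90:420],p["pixels"][120:360,150:480,::-1]]))
E
```

```text
[440.38037413 299.40321058 338.80777676] [-0.58  0.42 -0.1   1.8   0.05  0.93 -2.06]
bench 0.6669532419420818
round 124 2188 circ [495.2 274.7] 24.6 rect ((495.540283203125, 274.43487548828125), (48.27865219116211, 47.96944046020508), 78.22996520996094) z 128.5
round 97 49 circ [498.3 284.8] 22.5 rect ((500.4064025878906, 291.5557861328125), (14.076541900634766, 45.089698791503906), 72.44076538085938) z 99.3
square 124 830 circ [467.5 397. ] 16.1 rect ((467.7478332519531, 397.278076171875), (30.83448600769043, 30.818519592285156), 55.471160888671875) z 126.6
square 112 68 circ [468.  396.1] 16.6 rect ((470.155517578125, 388.510498046875), (33.20408248901367, 16.13227653503418), 15.646933555603027) z 115.5
square 97 602 circ [467.5 397. ] 27.8 rect ((467.7724914550781, 396.7777404785156), (42.033939361572266, 42.708309173583984), 13.332075119018555) z 100.6
stain 124 216 circ [420.3 323. ] 8.0 rect ((420.4087219238281, 322.8330993652344), (14.91709041595459, 15.364561080932617), 12.279757499694824) z 128.1
stain 112 1698 circ [420.4 323. ] 25.2 rect ((420.2416076660156, 322.9170837402344), (49.090370178222656, 49.426429748535156), 80.88760375976562) z 116.9
oil 0 [nan nan nan] 0
caddy ((451.46295166015625, 330.1595458984375), (129.79649353027344, 192.5338592529297), 12.331622123718262)
tray 1513 ((574.581787109375, -0.0265045166015625), (246.6302947998047, 123.88458251953125), 2.7245874404907227)
oil 65 [ 492.32390132 -295.43819341   53.35613283] 66.41842373460634
64.725 [0.18963531 0.37530741 0.52063421]
  return _methods._mean(a, axis=axis, dtype=dtype,
  ret = um.true_divide(
```

View pics/fin.png

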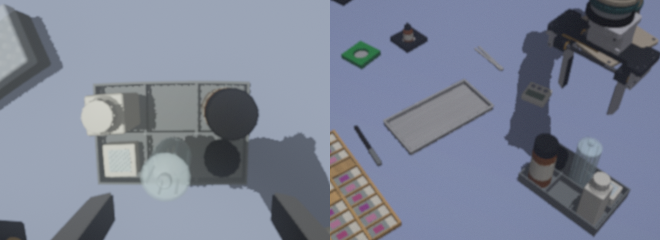

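The three tall containers are back in their own compartments within about 1 mm of where they started. The oil bottle stands in the black holder at (408,32), the tray is empty, the box and case are in place, and the gripper is clear.

```bash
python3 -c "
from plant import r
print(r.close_job(),r.observe()['clock'])"
```

```text
the job is handed in; nothing more can be done
the job is handed in; nothing more can be done
```

The job is done and handed in, with about 65 s of the 144 s used. No verdict was reported. I stood all three tall containers in the steel tray, set the oil bottle in the black holder's well, then returned each container to the compartment it came from.

**Tall containers:** the last wrist-camera check put the round jar, square bottle and staining jar within about 1.2 mm of where they started. All were upright and at full height, and the gripper was clear of everything.

**Oil bottle:** right after release, the wrist camera showed it upright and within about 1 mm of the well's axis. In the final scene view it still stands in the well. That distant camera's rough depth reading was about 4–5 mm off in x and y. It sees only one side of the cap, and its calibration is good to about 2 mm, so I put the difference down to the viewpoint.

**Coverslip box and objective case:** they look undisturbed in the final picture. I did not measure their positions again.

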